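# Roll a sample canister up its loading gutter to the stop and start the reader

### The arm

A 6-joint arm with a two-finger parallel gripper is mounted at the origin on the work surface. World frame = base frame: x ahead of the robot, y to its left, z up, the work surface at z = 0. Lengths are in m, angles in rad, forces in N, time in s.
With the tool pointing down it reaches from about 0.35 to 0.775 m from the base axis. Payload 7.3 kg.
Tool frame: the origin (TCP) lies at the very end of the fingers, on their centre line; the grasp point (between the pads) lies 19 mm behind it (robot.pinch_z is the distance from the TCP to the grasp point, in m); z points along the fingers, y is the line along which they close (so a half turn about z gives the same grasp; the last joint's range is limited). The gripper opens to 92 mm and grips with 3 to 60 N. Pads are 19 mm wide; open, the fingers measure 130 mm over their backs; the gripper's body (75 mm by 190 mm) begins 47 mm behind the grasp point.
Start: joints at [1.008, 0.342, 1.524, -0, 1.275, -0.146], TCP at [0.213, 0.48, 0.227] pointing down, gripper open.
Joint ranges: [-2.53, 2.53], [-0.77, 2.02], [0.04, 2.7], [-1, 4.14], [0.28, 2.66], [-3.11, 3.11]. Speed limits (rad/s): [2.57, 2.57, 3.14, 3.14, 3.14, 3.14].

### API

Orientations are given as [roll, pitch, yaw] about the fixed x, y, z axes, in that order (R = Rz(yaw) Ry(pitch) Rx(roll)).
In Python, from cell import robot gives the robot as it stands.
- The arm moves only by the tool move_arm, never from a script. Its argument "motion" is a list of rows, each a list of 6 numbers: the shift along the tool's x, y, z in units of 0.1 m (1.0 is 0.1 m), then the turn, a rotation vector about the tool's x, y, z in units of pi rad (1.0 is pi rad). In form: [[dx, dy, dz, rx, ry, rz], ...]. A call has 1 to 12 rows; each row is the pose to reach, as a shift and turn from the pose commanded when the call began, along the tool's axes at that moment, turning the shorter way round; what a row does not reach only later rows make up. A row lasts 1/8 s, in which the tool goes at most 62.5 mm and 10.7 degrees, less where a joint would pass 70% of its speed; a pose out of reach is approached as far as the arm can. A call with a number of a shift or a turn outside -1 to 1 is refused whole. A call with a gripper value outside its range is refused whole. "fingers" is the opening, from -1 (shut) to 1 (fully open), set as the call begins (left out, the last holds). The fingers move at their own pace and stop on an object; "newtons" is the grip in N (left out, the last holds). Time passes only in rows, so rows that repeat a pose let the fingers close. It gives the time, the measured TCP pose, the force, the opening and the grip force at its end, in the units of the state.
- robot.observe(): the state, without advancing time (a new reading comes with each control period).
- robot.read_camera(name): name is "scene" or "top"; returns a dict with "image" (384x512x3 uint8, red, green, blue), "range_z" (384x512 float32, m along the optical axis (not along the pixel's ray), 0 where there is no reading), "vfov" (degrees; the focal length in pixels is half the picture's height over the tangent of half this angle, whatever the lens; pixels are square), "cx", "cy" (the principal point, pixels), "k1" (the pictures are not rectified: a ray, as slopes to the right and down, at radius r is drawn at 1 + k1 r^2 times it, then the intrinsics apply), "extrinsics" (4x4, takes a point from camera to world coordinates). Camera axes: x right, y up, looking along -z (the intrinsics and any distortion apply to the point x, -y, -z); pixel columns grow to the right and rows downward; lengths in m; the calibration is good to about 2 mm. A picture is of the moment at which its call begins.
- robot.hand_in(): hands the job in; it is judged then, once.
The state is a dict: "time": time; "qpos": joint angles; "qvel": joint speeds; "joint_efforts": joint torques, N m; "tool_pos": TCP position; "tool_rot": TCP orientation; "contact_force": force on the tool from outside, world axes, zero at the start; "torque": the same for the moment, N m; "opening": finger opening in m; "grip_force": force on a finger pad.
Only numpy, scipy, OpenCV 4.12 (cv2) and the standard library are available. Lean on these libraries where they do the work, as an engineer would, in place of code of your own. Each camera call takes 0.05 s, during which the arm holds its last target. There are 200 camera calls.

### The job

The steel sample canister lies at the low end of the sloped loading gutter: push it up the slope with the fingertips, over the crest and into the dip against the end stop, so that it stays there by itself and does not roll back; only push it, never lift it out of the gutter. When it rests there, untouched, press the larger of the two round push buttons fully down and let it come up again. Do not press the smaller button, and leave the other things on the bench where they are.

Things in the scene. Friction and masses are not known exactly. Their poses are not given: they have to be found in the camera images.
- canister_center (a point): centre of the task's canister: a closed steel cylinder 50 mm in diameter and 64 mm long, about 0.17 to 0.31 kg, lying across the gutter with its axis level, so that it rolls along the gutter. At the start it lies at the low end against a lip 12 mm high. It rolls freely back down the slope if let go before the crest; past the crest it rolls by itself to the stop
- canister: the same canister; its origin is also its centre, its y axis is the cylinder's axis; it turns as it rolls
- channel: fixed aluminium gutter, 70 mm wide inside, side walls 14 mm above its floor. Origin on the floor, mid-width, 34 mm above the bench; x runs up the slope (8 degrees), y to the left, z square to the floor. Low lip 12 mm high, inner face at x = -96 mm. The canister starts with its centre at x = -75, z = 25 mm. Fingertips 20 mm above the floor clear lip and walls and push from behind
- crest (a point): middle of the crest line of the gutter's floor (on the floor surface), where the uphill slope ends and the dip begins, 60 mm along the channel's x. Beyond it the floor falls at 8 degrees to the level for 55 mm, to a dark end plate (the stop) that stands 38 mm above that floor
- seat (a point): where the canister's centre is when it rests home against the end stop: in the channel's frame 96 mm along x and 16 mm along z, i.e. 36 mm further along than the crest
- start (a joint): travel of the larger push button, the one to press: 0 up, 0.006 m fully down; sprung, begins to move at 1.2 N, is fully down at 4 N, comes up by itself
- start_top (a point): centre of the top face of the larger button, 46 mm in diameter, grey, on a round white housing 62 mm in diameter and 12 mm tall fixed on the bench; the button's top is 22 mm above the bench when up. It may stand to the left or to the right of the gutter
- zero (a joint): travel of the smaller push button, to be left alone: 0 up, 0.006 m fully down
- zero_top (a point): centre of the top face of the smaller button, 22 mm in diameter, grey, on a round white housing 38 mm in diameter; 22 mm above the bench; on the other side of the gutter
- spare: a second steel canister of the same size, standing on end on the bench: 50 mm diameter, 64 mm tall; origin at the centre of its underside. Bystander.
- jar: amber glass sample jar with a white lid, 56 mm diameter, 85 mm tall; origin at the centre of its underside. Bystander.
- beaker: white open plastic beaker, 66 mm diameter, 85 mm tall; origin at the centre of its underside. Bystander.
- brush: small brush lying flat on the bench, 170 mm long along its x. Bystander.
- spoon: steel sampling spoon lying flat on the bench, 160 mm long along its x. Bystander.
- vial: small clear vial with black lid, 32 mm diameter, 60 mm tall; origin at the centre of its underside. Bystander.
- mouse: black computer mouse on the blue mat, 105 x 60 x 26 mm; origin at the centre of its underside. Bystander.
Mind the look-alikes: they are no part of the job. What is shaped like the part that bears channel but green is not meant.

How it is judged:
By the outcome, as a careful person would: the job done as asked, in the order asked, and still so for the second after the job is handed in, with the robot touching nothing.
It also fails if it takes over 48 s, if anything falls off the work surface, if the arm or the gripper's body presses on something with over 40 N, if the wrist force passes 120 N, or if a joint passes its speed limit or range.

## Working session

There is one attempt and no reset: what is moved stays moved. The work goes in short steps, Python scripts to look and compute and a tool call to move; the robot and the scene stay as the last step left them, time stands still between calls to the robot, and variables do not carry over. Pictures are saved under pics/ and viewed, at most 10 in all, crops included, and the job is handed in when it is done.

Besides the shell and the picture viewer there is one more tool, called after "Request:" by a JSON object that holds its "api" and its "payload". move_arm: Moves the arm, as the interface text tells. Shifts and turns lie within -1 to 1; 1 stands for 0.1 m of shift or pi rad of turn. Its arguments: {"type":"object","properties":{"motion":{"type":"array"},"fingers":{"type":"number"},"newtons":{"type":"number"}},"required":["motion"]}

```bash
mkdir -p pics; cat > h.py <<'E'
import numpy as np, cv2
from cell import robot
def cam(n):
    c=robot.read_camera(n); h,w=c["image"].shape[:2]
    f=h/2/np.tan(np.radians(c["vfov"])/2); c["f"]=f
    vv,uu=np.mgrid[:h,:w]; a=(uu-c["cx"])/f; b=(vv-c["cy"])/f
    x,y=a.copy(),b.copy()
    for _ in range(20):
        s=1+c["k1"]*(x*x+y*y); x=a/s; y=b/s
    c["ray"]=np.stack([x,-y,-np.ones_like(x)],-1)
    E=np.array(c["extrinsics"]); c["R"]=E[:3,:3]; c["t"]=E[:3,3]
    c["xyz"]=(c["ray"]*c["range_z"][...,None])@c["R"].T+c["t"]
    return c
def onplane(c,u,v,z):
    d=c["R"]@c["ray"][int(round(v)),int(round(u))]
    return c["t"]+d*(z-c["t"][2])/d[2]
E
python3 - <<'E'
from h import *
for n in("top","scene"):
    c=cam(n); cv2.imwrite(f"pics/{n}0.png",c["image"][...,::-1]); np.savez(f"{n}0.npz",**{k:c[k] for k in("image","xyz","ray","R","t")})
    print(n,c["t"],c["vfov"],c["k1"],(c["range_z"]==0).mean())
E
```

```text
top [ 0.25546215 -0.02667076  1.18755664] 55.97805783388672 -0.06927789517583005 0.003977457682291667
scene [1.43859989 0.28781815 1.08722343] 48.33835237144028 -0.11625505885986603 0.0038859049479166665
```

View pics/top0.png

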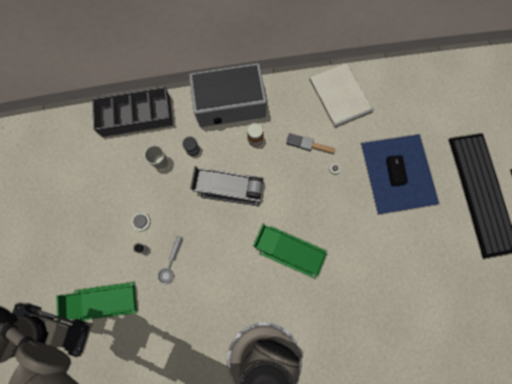

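View pics/scene0.png

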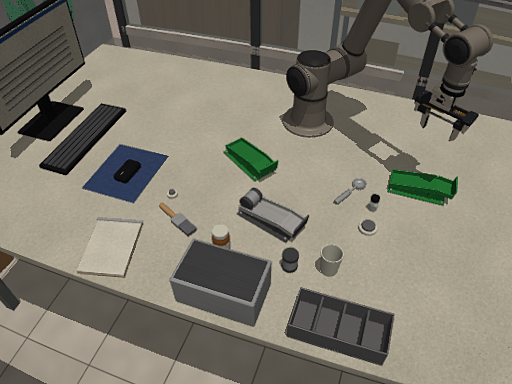

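The top view shows the grey gutter at about (192–263, 170–203), with the canister at its right, low end (255,187). The larger button is at (141,222), the smaller at (335,169), and the green gutters are decoys. Next I'll measure these.

```bash
python3 - <<'E'
from h import *
np.set_printoptions(precision=4,suppress=True)
o=robot.observe(); print({k:np.round(o[k],3) for k in("time","tool_pos","tool_rot","opening")})
top=np.load("top0.npz"); sc=np.load("scene0.npz")
# gutter: points from both depth views, above bench
X=top["xyz"]
p=X[160:212,185:272].reshape(-1,3); p=p[(p[:,2]>.012)]
pc=p[:,:2].astype(np.float32); r=cv2.minAreaRect(pc); print("gutter rect",r,"\n",cv2.boxPoints(r))
# long axis of rect
b=cv2.boxPoints(r); e=[b[1]-b[0],b[2]-b[1]]; a=max(e,key=np.linalg.norm); a=a/np.linalg.norm(a)
if a[1]<0:a=-a
print("axis",a,np.degrees(np.arctan2(a[1],a[0])))
c0=np.array(r[0]); n=np.array([-a[1],a[0]])
S=sc["xyz"].reshape(-1,3)
for nm,Q in(("top",X.reshape(-1,3)),("scene",S)):
    l=(Q[:,:2]-c0)@a; w=(Q[:,:2]-c0)@n; m=(abs(l)<.16)&(abs(w)<.02)
    print(nm)
    for k in np.arange(-.14,.15,.01):
        s=m&(abs(l-k)<.005); 
        if s.sum(): print(round(k,3),s.sum(),np.percentile(Q[s,2],[5,50,95]))
# buttons
class C(dict):pass
for nm,(u,v),R in(("big",(141,222),12),("small",(335,169),8)):
    im=top["image"][v-R:v+R+1,u-R:u+R+1].astype(int)
    z=X[v-R:v+R+1,u-R:u+R+1,2]
    m=(z>.008).astype(np.uint8)
    ys,xs=np.nonzero(m); q=X[v-R:v+R+1,u-R:u+R+1][m>0]
    print(nm,len(xs),"centre px",u-R+xs.mean(),v-R+ys.mean(),"xy",q[:,:2].min(0),q[:,:2].max(0),(q[:,:2].min(0)+q[:,:2].max(0))/2,q[:,:2].mean(0),"z95",np.percentile(q[:,2],90))
    d=np.linalg.norm(S[:,:2]-q[:,:2].mean(0),axis=1); s=(d<.045)&(S[:,2]>.008); print(" scene",s.sum(),S[s].mean(0),S[s].max(0))
E
```

```text
{'time': np.float64(0.1), 'tool_pos': array([0.212, 0.48 , 0.226]), 'tool_rot': array([-3.14 , -0.   ,  2.725]), 'opening': np.float64(0.092)}
gutter rect ((0.44539111852645874, 0.05335207283496857), (0.23340773582458496, 0.3397463262081146), 78.35786437988281) 
 [[ 0.2555 -0.0267]
 [ 0.5882 -0.0952]
 [ 0.6353  0.1334]
 [ 0.3026  0.2019]]
axis [-0.9794  0.2018] 168.35785
top
-0.14 34 [0.0328 0.0355 0.0395]
-0.13 35 [0.0332 0.036  0.0402]
-0.12 37 [0.0312 0.0353 0.0397]
-0.11 37 [0.0316 0.0361 0.0414]
-0.1 40 [0.0302 0.0356 0.0408]
-0.09 32 [0.0049 0.0351 0.0407]
-0.08 60 [0.0029 0.009  0.0492]
-0.07 40 [-0.0033  0.0041  0.0087]
-0.06 34 [-0.0042  0.0003  0.0038]
-0.05 33 [-0.0032  0.0002  0.0036]
-0.04 34 [-0.0037 -0.0002  0.0038]
-0.03 36 [-0.0036 -0.      0.0039]
-0.02 35 [-0.0039 -0.      0.0031]
-0.01 36 [-0.0036 -0.0004  0.0041]
0.0 36 [-0.003   0.0004  0.0026]
0.01 36 [-0.0036  0.0001  0.0041]
0.02 36 [-0.0048 -0.0005  0.0031]
0.03 36 [-0.0035 -0.0002  0.0022]
0.04 36 [-0.0034  0.0003  0.0033]
0.05 39 [-0.0034 -0.0005  0.0033]
0.06 37 [-0.0048 -0.0003  0.0038]
0.07 36 [-0.0039 
[... 943 characters left out ...]
.0009  0.0027]
0.08 18 [-0.0054 -0.0019  0.0022]
0.09 25 [-0.004  -0.0014  0.0035]
0.1 23 [-0.0035 -0.0006  0.0038]
0.11 19 [-0.0028  0.0005  0.0029]
0.12 22 [-0.0039 -0.0015  0.0045]
0.13 18 [-0.0042  0.      0.0025]
0.14 19 [-0.0039 -0.0018  0.0019]
0.15 23 [-0.0049 -0.0015  0.0026]
big 272 centre px 140.15808823529412 221.47058823529412 xy [ 0.2555 -0.0267] [0.5218 0.3648] [0.3886 0.1691] [0.4868 0.3264] z95 0.023616816829759423
 scene 215 [0.5023 0.332  0.0179] [0.5274 0.3611 0.0294]
small 96 centre px 335.1041666666667 168.03125 xy [ 0.2555 -0.3559] [ 0.5858 -0.0267] [ 0.4206 -0.1913] [ 0.5561 -0.3282] z95 0.02385925060308347
 scene 66 [ 0.5756 -0.336   0.0152] [ 0.5923 -0.3193  0.025 ]
```

```bash
python3 - <<'E'
import cv2
a=cv2.imread("pics/top0.png")[150:215,180:280]; b=cv2.imread("pics/scene0.png")[175:250,225:325]
a=cv2.resize(a,(600,390),interpolation=cv2.INTER_CUBIC)
cv2.imwrite("pics/crop1.png",a)
E
```

```text
(no output)
```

View pics/crop1.png

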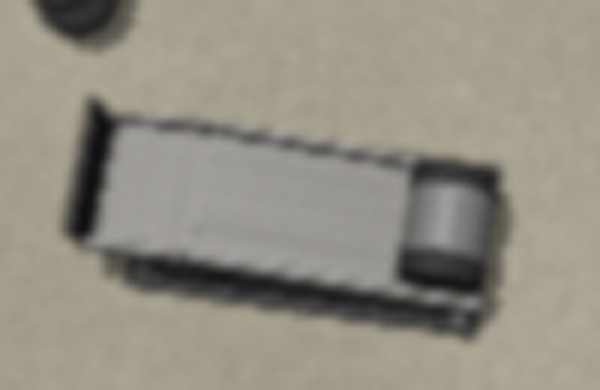

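The crop shows the stop plate at its left (full frame about (195,178)) and the canister at the right (255,187). So uphill runs towards +y. No-reading pixels spoiled the fit, so I'll refit without them.

```bash
python3 - <<'E'
from h import *
np.set_printoptions(precision=4,suppress=True)
top=np.load("top0.npz"); sc=np.load("scene0.npz")
X=top["xyz"]; S=sc["xyz"].reshape(-1,3)
p=X[160:208,186:270].reshape(-1,3); p=p[(p[:,2]>.02)&(p[:,2]<.12)]
r=cv2.minAreaRect(p[:,:2].astype(np.float32)); b=cv2.boxPoints(r); print("rect",r)
a=max([b[1]-b[0],b[2]-b[1]],key=np.linalg.norm); a/=np.linalg.norm(a)
if a[1]<0:a=-a
n=np.array([-a[1],a[0]]); c0=np.array(r[0]); print("axis",a,np.degrees(np.arctan2(a[1],a[0])))
A=np.vstack([X.reshape(-1,3),S])
l=(A[:,:2]-c0)@a; w=(A[:,:2]-c0)@n
for k in np.arange(-.14,.145,.01):
    s=(abs(l-k)<.005)&(abs(w)<.022)
    t=(abs(l-k)<.005)&(abs(w)<.07)&(A[:,2]>.02)
    if s.sum(): print(round(k,3),s.sum(),np.percentile(A[s,2],[10,50,90]),"w",np.percentile(w[t],[2,98]) if t.sum() else "")
# canister: points >60mm on low side
s=(A[:,2]>.055)&(l<-.02)&(l>-.16)&(abs(w)<.06); q=A[s]
print("can",s.sum(),"l",np.percentile(l[s],[2,50,98]),"w",np.percentile(w[s],[2,50,98]),"z",np.percentile(q[:,2],[50,95,99]))
for nm,(x,y),R,rr in(("big",(.495,.33),.05,(.023,.031)),("small",(.565,-.332),.035,(.011,.019))):
    for vn,Q in(("top",X.reshape(-1,3)),("scene",S)):
        d=np.linalg.norm(Q[:,:2]-[x,y],axis=1); m=(d<R)&(Q[:,2]>.006)&(Q[:,2]<.05); q=Q[m]
        (cc,rad)=cv2.minEnclosingCircle(q[:,:2].astype(np.float32)); tq=q[q[:,2]>.018]
        print(nm,vn,m.sum(),"circ",cc,rad,"mean",q.mean(0),"top-mean",tq.mean(0))
# brightness profile for the white housing by colour in top image -> rays on plane
c={"R":top["R"],"t":top["t"],"ray":top["ray"]}
for nm,(u,v),R in(("big",(141,222),13),("small",(335,169),9)):
    g=top["image"][v-R:v+R+1,u-R:u+R+1].astype(int).min(-1); bg=np.median(g)
    m=((g>np.percentile(g,75)+8)).astype(np.uint8); cs,_=cv2.findContours(m,0,2); k=max(cs,key=cv2.contourArea)
    (cu,cv_),rad=cv2.minEnclosingCircle(k); print(nm,"px",u-R+cu,v-R+cv_,rad,onplane(c,u-R+cu,v-R+cv_,.012), "z.022",onplane(c,u,v,.022))
E
```

```text
rect ((0.5629878044128418, 0.029179900884628296), (0.2287609577178955, 0.07970491051673889), 72.1523666381836)
axis [0.3065 0.9519] 72.15236
-0.14 48 [-0.0029 -0.0007  0.0021] w 
-0.13 39 [-0.0038 -0.0002  0.002 ] w 
-0.12 39 [-0.0036  0.0003  0.0039] w 
-0.11 53 [0.     0.0593 0.0665] w [-0.0439  0.0369]
-0.1 63 [0.0659 0.0688 0.073 ] w [-0.0445  0.0377]
-0.09 74 [0.0682 0.0711 0.0744] w [-0.0441  0.0367]
-0.08 83 [0.0648 0.0687 0.0726] w [-0.0439  0.0384]
-0.07 128 [0.0251 0.0561 0.065 ] w [-0.0438  0.037 ]
-0.06 63 [0.0242 0.0267 0.03  ] w [-0.0443  0.0385]
-0.05 66 [0.0254 0.0279 0.0313] w [-0.0444  0.0381]
-0.04 66 [0.0281 0.0304 0.0336] w [-0.0453  0.0384]
-0.03 68 [0.0292 0.0316 0.0347] w [-0.0448  0.0381]
-0.02 72 [0.0299 0.0324 0.0354] w [-0.0442  0.0383]
-0.01 65 [0.0316 0.0335 0.0368] w [-0.0441  0.0384]
0.0 69 [0.033  0.0359 0.0388] w [-0.0439  0.0383]
0.01 73 [0.0345 0.0371 0.0399] w [-0.0432  0.0386]
0.02 72 [0.0348 0.0377 0.0413] w [-0.0439  0.0386]
0.03 66 [0.0371 0.0392 0.0426] w [-0.0443  0.0384]
0.04 75 [0.0378 0.0405 0.0441] w [-0.0436  0.0381]
0.05 69 [0.039  0.0
[... 599 characters left out ...]
) 0.04195920005440712 mean [0.4901 0.3312 0.0169] top-mean [0.4915 0.3329 0.0216]
big scene 226 circ (0.4976629912853241, 0.3247551918029785) 0.03682280331850052 mean [0.5031 0.3321 0.0174] top-mean [0.4975 0.3325 0.0227]
small top 99 circ (0.5657534599304199, -0.3349044919013977) 0.02544909156858921 mean [ 0.5659 -0.3378  0.0151] top-mean [ 0.5666 -0.3387  0.0223]
small scene 73 circ (0.574276864528656, -0.3394240736961365) 0.022034555673599243 mean [ 0.5757 -0.3364  0.0144] top-mean [ 0.5718 -0.3391  0.0209]
big px 135.5 224.5 6.36406135559082 [0.485  0.3481 0.012 ] z.022 [0.487  0.3279 0.022 ]
small px 332.0 165.5 3.201662063598633 [ 0.5755 -0.3307  0.012 ] z.022 [ 0.5608 -0.3359  0.022 ]
```

Measurements hold together. The crest is 137 mm from the canister and 42 mm high, the canister top is at 73 mm, and the uphill yaw is 72.15°. The larger button is at about (0.495, 0.332).

I'll turn the tool so its x axis points uphill, close the fingers, and travel behind the canister.

Request:
{"api": "move_arm", "payload": {"motion": [[-0.13,-0.1,0,0,0,0.058],[-0.25,-0.2,0,0,0,0.117],[-0.38,-0.3,0,0,0,0.175],[-0.5,-0.4,0,0,0,0.233],[-0.63,-0.5,0,0,0,0.292],[-0.75,-0.6,0,0,0,0.35],[-0.88,-0.7,0,0,0,0.408],[-1,-0.8,0,0,0,0.4666],[-1,-0.8,0,0,0,0.4666]], "fingers": -1, "newtons": 20}}

```text
time: 1.23
tool_pos: [0.2717, 0.3658, 0.2265]
tool_rot: [-3.141, 0.001, 1.259]
contact_force: [0.4, 0.1, 0.4]
opening: 0.0066
grip_force: 0.0
```

Request:
{"api": "move_arm", "payload": {"motion": [[-0.31,0.32,0,0,0,0],[-0.62,0.64,0,0,0,0],[-0.94,0.96,0,0,0,0]]}}

```text
time: 1.6
tool_pos: [0.3344, 0.247, 0.2267]
tool_rot: [-3.142, -0.0, 1.264]
contact_force: [1.1, -0.5, -0.2]
opening: 0.0002
grip_force: 0.0
```

Request:
{"api": "move_arm", "payload": {"motion": [[-0.31,0.32,0,0,0,0],[-0.62,0.64,0,0,0,0],[-0.94,0.96,0,0,0,0]]}}

```text
time: 1.98
tool_pos: [0.3973, 0.1279, 0.2267]
tool_rot: [3.141, -0.001, 1.264]
contact_force: [0.7, 0.6, 0.1]
opening: 0.0003
grip_force: 0.0
```

Request:
{"api": "move_arm", "payload": {"motion": [[-0.31,0.32,0,0,0,0],[-0.62,0.64,0,0,0,0],[-0.94,0.96,0,0,0,0],[-0.94,0.96,0,0,0,0]]}}

```text
time: 2.48
tool_pos: [0.4604, 0.008, 0.2263]
tool_rot: [-3.142, 0.0, 1.259]
contact_force: [-1.1, 0.5, -0.3]
opening: 0.0007
grip_force: 0.0
```

Request:
{"api": "move_arm", "payload": {"motion": [[-0.31,0.31,0,0,0,0],[-0.62,0.62,0,0,0,0],[-0.93,0.94,0,0,0,0],[-0.93,0.94,0.3,0,0,0],[-0.93,0.94,0.6,0,0,0],[-0.93,0.94,0.9,0,0,0],[-0.93,0.94,0.95,0,0,0]]}}

```text
time: 3.35
tool_pos: [0.5189, -0.1059, 0.1299]
tool_rot: [-3.137, -0.001, 1.262]
contact_force: [-0.6, -0.3, 0.6]
opening: 0.0003
grip_force: 0.0
```

Request:
{"api": "move_arm", "payload": {"motion": [[0,0,0.3,0,0,0],[0,0,0.6,0,0,0],[0,0,0.8,0,0,0],[0,0,0.89,0,0,0],[0,0,0.89,0,0,0]]}}

```text
time: 3.98
tool_pos: [0.5205, -0.1073, 0.0431]
tool_rot: [3.141, -0.0, 1.26]
contact_force: [0.7, -0.1, 0.3]
opening: 0.0002
grip_force: 0.0
```

```bash
python3 - <<'E'
from h import *
np.set_printoptions(precision=4,suppress=True)
o=robot.observe(); t=np.array(o["tool_pos"]); print(o["time"],t,o["tool_rot"],o["contact_force"])
a=np.array([.3065,.9519]);n=np.array([-.9519,.3065]);c0=np.array([.563,.0292]); print("l,w",(t[:2]-c0)@a,(t[:2]-c0)@n)
c=cam("scene"); im=c["image"][160:260,210:340]; cv2.imwrite("pics/s1.png",cv2.resize(im[...,::-1],(780,600),interpolation=cv2.INTER_CUBIC))
E
```

```text
3.975 [ 0.5205 -0.1073  0.0431] [ 3.1413 -0.0002  1.26  ] [ 0.7069 -0.0726  0.3324]
l,w -0.14300723939109905 -0.0013526518707333533
```

View pics/s1.png

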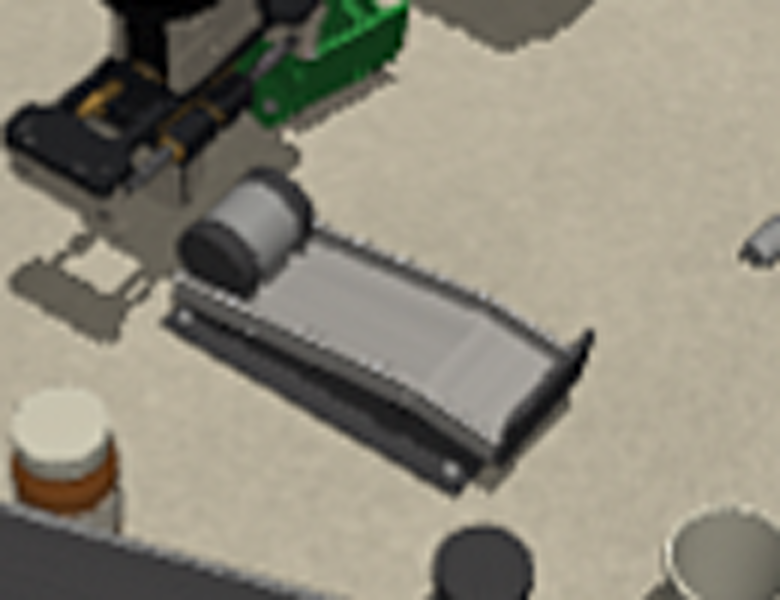

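The view shows the fingers behind the canister (around (150,180)) and clear of the lip. Nothing has moved. I'll push now.

Request:
{"api": "move_arm", "payload": {"motion": [[0.08,0.01,0,0,0,0],[0.16,0.01,0,0,0,0],[0.24,0.01,0,0,0,0],[0.32,0.01,0,0,0,0],[0.4,0.01,0,0,0,0],[0.48,0.01,0,0,0,0],[0.56,0.01,-0.01,0,0,0],[0.64,0.01,-0.02,0,0,0],[0.72,0.01,-0.03,0,0,0],[0.8,0.01,-0.04,0,0,0],[0.88,0.01,-0.05,0,0,0],[0.96,0.01,-0.06,0,0,0]]}}

```text
time: 5.52
tool_pos: [0.5506, -0.0161, 0.0488]
tool_rot: [-3.142, -0.0, 1.259]
contact_force: [-1.0, -1.8, 1.3]
opening: 0.0003
grip_force: 0.8
```

Request:
{"api": "move_arm", "payload": {"motion": [[0.06,0,-0.01,0,0,0],[0.12,0,-0.02,0,0,0],[0.18,0,-0.03,0,0,0],[0.24,0,-0.03,0,0,0],[0.3,0,-0.04,0,0,0],[0.36,0,-0.05,0,0,0],[0.42,0,-0.06,0,0,0],[0.48,0,-0.07,0,0,0],[0.54,0,-0.08,0,0,0],[0.59,0,-0.08,0,0,0],[0.64,0,-0.09,0,0,0],[0.69,0,-0.09,0,0,0]]}}

```text
time: 7.02
tool_pos: [0.5718, 0.0495, 0.0577]
tool_rot: [-3.142, -0.0, 1.259]
contact_force: [0.1, 0.5, 0.0]
opening: 0.0006
grip_force: 0.0
```

Request:
{"api": "move_arm", "payload": {"motion": [[0.04,0,-0.01,0,0,0],[0.08,0,-0.01,0,0,0],[0.12,0,-0.02,0,0,0],[0.15,0,-0.02,0,0,0],[0.15,0,-0.02,0,0,0],[0.15,0,-0.02,0,0,0]]}}

```text
time: 7.78
tool_pos: [0.5762, 0.0633, 0.0597]
tool_rot: [-3.142, -0.0, 1.259]
contact_force: [0.4, 0.2, 0.6]
opening: 0.0003
grip_force: 0.0
```

```bash
python3 - <<'E'
from h import *
np.set_printoptions(precision=4,suppress=True)
o=robot.observe(); t=np.array(o["tool_pos"]); print(o["time"],t,o["contact_force"])
a=np.array([.3065,.9519]);n=np.array([-.9519,.3065]);c0=np.array([.563,.0292]); print("l,w",(t[:2]-c0)@a,(t[:2]-c0)@n)
c=cam("scene"); im=c["image"][160:260,210:340]; cv2.imwrite("pics/s2.png",cv2.resize(im[...,::-1],(780,600),interpolation=cv2.INTER_CUBIC))
E
```

```text
7.775 [0.5762 0.0633 0.0597] [0.3541 0.1915 0.5794]
l,w 0.03647605301266832 -0.002166547577159279
```

View pics/s2.png

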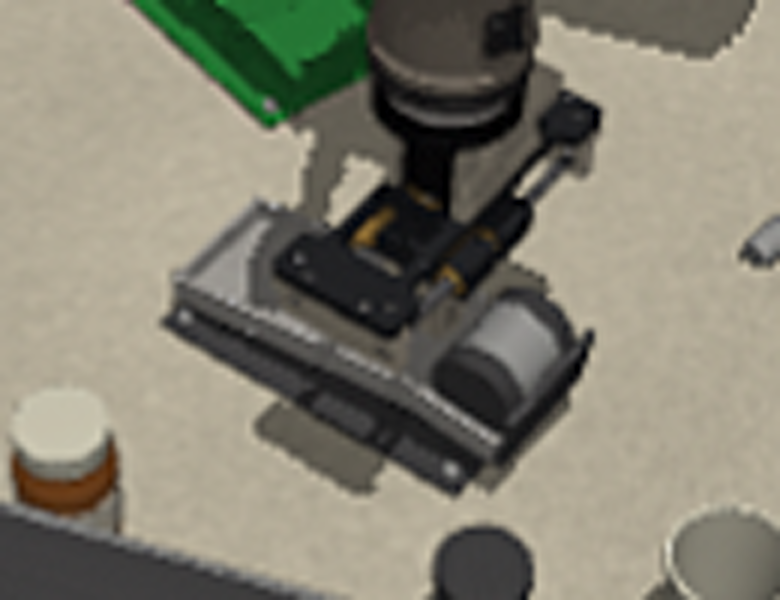

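The canister sits at the stop (about (505,350) in the crop), and the fingers are clear with no force. I'll back off, rise, and travel to above the larger button. I'll turn the gripper on the way so its body stays clear of the beaker.

Request:
{"api": "move_arm", "payload": {"motion": [[-0.08,0,0,0,0,0],[-0.08,0,-0.3,0,0,0],[-0.08,0,-0.65,0,0,0],[-0.08,0,-1,0,0,0],[-0.08,0,-1,0,0,0]]}}

```text
time: 8.45
tool_pos: [0.5753, 0.0551, 0.1627]
tool_rot: [3.136, -0.002, 1.259]
contact_force: [-0.0, -0.1, -0.8]
opening: 0.0005
grip_force: 0.0
```

Request:
{"api": "move_arm", "payload": {"motion": [[0.33,-0.23,0,0,0,0],[0.66,-0.46,0,0,0,0],[1,-0.7,0,0,0,0]]}}

```text
time: 8.82
tool_pos: [0.5369, 0.1728, 0.1586]
tool_rot: [-3.14, 0.001, 1.258]
contact_force: [0.2, 0.6, 1.0]
opening: 0.0006
grip_force: 0.0
```

Request:
{"api": "move_arm", "payload": {"motion": [[0.33,-0.23,0,0,0,0],[0.66,-0.46,0,0,0,0],[1,-0.7,0,0,0,0]]}}

```text
time: 9.2
tool_pos: [0.5011, 0.2895, 0.1586]
tool_rot: [-3.14, 0.001, 1.258]
contact_force: [0.5, 0.4, -0.2]
opening: 0.0003
grip_force: 0.0
```

Request:
{"api": "move_arm", "payload": {"motion": [[0.1,-0.1,0,0,0,-0.055],[0.2,-0.2,0,0,0,-0.11],[0.39,-0.2,0,0,0,-0.165],[0.39,-0.2,0,0,0,-0.22],[0.39,-0.2,0,0,0,-0.275],[0.39,-0.2,0,0,0,-0.33],[0.39,-0.2,0,0,0,-0.385],[0.39,-0.2,0,0,0,-0.44],[0.39,-0.2,0,0,0,-0.5],[0.39,-0.2,0,0,0,-0.5]]}}

```text
time: 10.45
tool_pos: [0.4945, 0.3317, 0.1587]
tool_rot: [-3.14, -0.001, 2.828]
contact_force: [0.0, -0.3, 0.0]
opening: 0.0005
grip_force: 0.0
```

```bash
python3 - <<'E'
from h import *
np.set_printoptions(precision=4,suppress=True)
o=robot.observe(); print(o["time"],np.array(o["tool_pos"]),o["tool_rot"],o["contact_force"])
c=cam("scene"); A=c["xyz"].reshape(-1,3)
a=np.array([.3065,.9519]);n=np.array([-.9519,.3065]);c0=np.array([.563,.0292])
l=(A[:,:2]-c0)@a; w=(A[:,:2]-c0)@n; s=(A[:,2]>.06)&(A[:,2]<.1)&(abs(w+.003)<.03)&(l>-.13)&(l<.1)
print("can",s.sum(),np.percentile(l[s],[2,50,98]),"z",np.percentile(A[s,2],[50,98]))
cv2.imwrite("pics/s3.png",cv2.resize(c["image"][150:290,220:420][...,::-1],(800,560),interpolation=cv2.INTER_CUBIC))
E
```

```text
10.45 [0.4945 0.3317 0.1587] [-3.1404 -0.0012  2.8277] [ 0.0277 -0.308   0.0065]
can 192 [0.0622 0.0843 0.0992] z [0.083  0.0894]
```

View pics/s3.png

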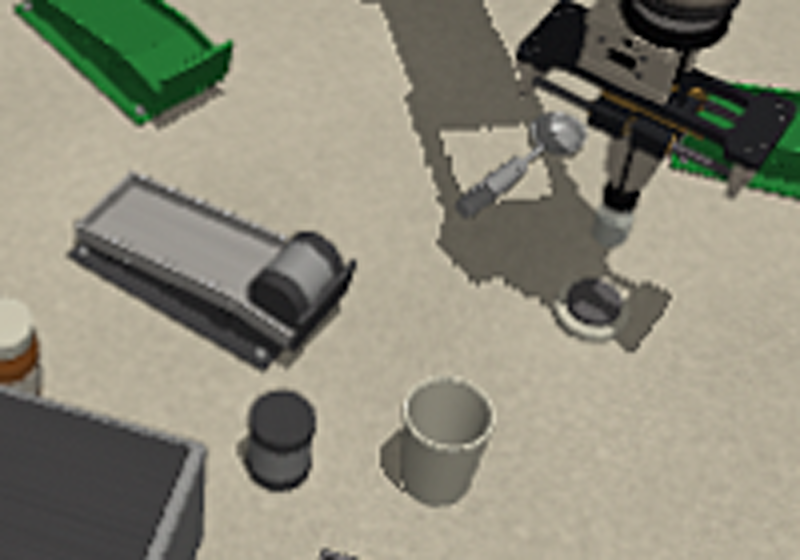

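The canister is at the seat (l = 0.084, as expected), and the fingertips are over the larger button at (595,300). I'll go down now.

Request:
{"api": "move_arm", "payload": {"motion": [[0,0.01,0.35,0,0,0],[0,0.01,0.7,0,0,0],[0,0.01,1,0,0,0]]}}

```text
time: 10.88
tool_pos: [0.4948, 0.3328, 0.0581]
tool_rot: [-3.141, -0.001, 2.825]
contact_force: [-0.2, -0.7, 0.5]
opening: 0.0003
grip_force: 0.0
```

Request:
{"api": "move_arm", "payload": {"motion": [[0,0,0.15,0,0,0],[0,0,0.28,0,0,0],[0,0,0.33,0,0,0],[0,0,0.36,0,0,0],[0,0,0.38,0,0,0],[0,0,0.4,0,0,0],[0,0,0.4,0,0,0]]}}

```text
time: 11.75
tool_pos: [0.4956, 0.3334, 0.0202]
tool_rot: [3.141, 0.001, 2.83]
contact_force: [-0.3, 0.2, 2.7]
opening: 0.0004
grip_force: 1.0
```

Request:
{"api": "move_arm", "payload": {"motion": [[0,0,0.015,0,0,0],[0,0,0.03,0,0,0],[0,0,0.045,0,0,0],[0,0,0.05,0,0,0],[0,0,0.05,0,0,0]]}}

```text
time: 12.38
tool_pos: [0.4956, 0.3335, 0.0161]
tool_rot: [3.14, 0.001, 2.83]
contact_force: [-1.9, -1.0, 12.0]
opening: 0.0006
grip_force: 6.1
```

12 N at z = 16.1 mm means the button has bottomed out. I'll press a touch more, hold briefly, and release.

Request:
{"api": "move_arm", "payload": {"motion": [[0,0,0.005,0,0,0],[0,0,0.005,0,0,0],[0,0,-0.05,0,0,0],[0,0,-0.15,0,0,0],[0,0,-0.4,0,0,0],[0,0,-0.7,0,0,0],[0,0,-1,0,0,0],[0,0,-1,0,0,0],[0,0,-1,0,0,0]]}}

```text
time: 13.5
tool_pos: [0.4944, 0.3329, 0.1138]
tool_rot: [-3.14, -0.001, 2.83]
contact_force: [-0.9, -0.3, -1.3]
opening: 0.0005
grip_force: 0.0
```

```bash
python3 - <<'E'
from h import *
np.set_printoptions(precision=4,suppress=True)
o=robot.observe(); print(o["time"],np.array(o["tool_pos"]),o["contact_force"])
a=np.array([.3065,.9519]);n=np.array([-.9519,.3065]);c0=np.array([.563,.0292])
c=cam("scene"); A=c["xyz"].reshape(-1,3); l=(A[:,:2]-c0)@a; w=(A[:,:2]-c0)@n; s=(A[:,2]>.06)&(A[:,2]<.1)&(abs(w+.003)<.03)&(l>-.13)&(l<.1)
print("can",s.sum(),np.percentile(l[s],[2,50,98]))
d=np.linalg.norm(A[:,:2]-[.4945,.3327],axis=1); b=(d<.018)&(A[:,2]<.05); print("button z",np.median(A[b,2]))
cv2.imwrite("pics/s4.png",c["image"][...,::-1])
E
```

```text
13.5 [0.4944 0.3329 0.1138] [-0.889  -0.3293 -1.33  ]
can 190 [0.0619 0.0839 0.0991]
button z 0.022997122042262896
```

View pics/s4.png

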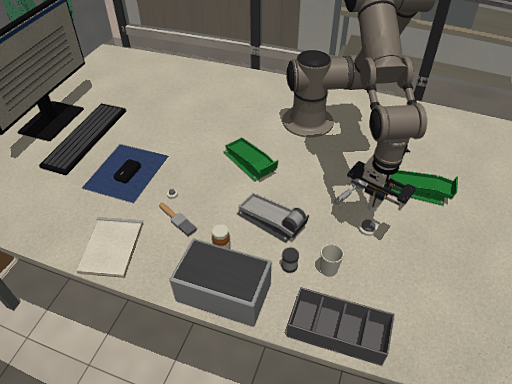

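The canister is still home at (293,219), the button at (369,227) is back up, and the bystanders in view haven't moved. The vial is hidden behind the gripper. Handing in.

```bash
python3 -c "
from cell import robot
print(robot.hand_in())"
```

```text
the job is handed in; nothing more can be done
None
```

The job is handed in at about 13.5 s: the canister rests against the end stop, and the larger button was pressed fully down (12 N) and came back up; the smaller button was left alone and the bystanders in view stayed put, though the vial was hidden behind the gripper in the last picture.

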